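# Close the membrane holder: bed the support screen, snap the cover on and hold it down

## Robot

A 6-joint arm with a two-finger parallel gripper is mounted at the origin on a cart in front of the work surface, level with it; the furniture and walls round the work are solid. World frame = base frame: x ahead of the robot, y to its left, z up, the work surface at z = 0. Lengths are in m, angles in rad, forces in N, time in s.
With the tool pointing down it reaches from about 0.325 to 0.875 m from the base axis. Payload 4.4 kg.
Tool frame: the origin (TCP) lies at the very end of the fingers, on their centre line; the grasp point (between the pads) lies 19 mm behind it; z points along the fingers, y is the line along which they close (so a half turn about z gives the same grasp; the last joint's range is limited). The gripper opens to 85 mm and grips with 20 to 120 N. Pads are 22 mm wide; open, the fingers measure 114 mm over their backs; the gripper's body (76 mm by 85 mm) begins 54 mm behind the grasp point. The pads swing forward as they close: fully open they stand 13 mm farther back than shut.
Start: joints at [0.998, 0.207, 1.542, -0, 1.393, -0.15], TCP at [0.236, 0.524, 0.231] pointing down, gripper open.
Joint ranges: [-2.73, 2.73], [-0.86, 2.22], [0.23, 2.46], [-1.11, 4.25], [0.08, 2.63], [-2.82, 2.82]. Speed limits (rad/s): [2.79, 2.79, 3.14, 3.14, 3.14, 3.14].

## Interface

Orientations are given as a rotation vector (axis times angle).
In Python, from cell import manip gives the robot as it stands.
- The arm moves only by the tool move_arm, never from a script. Its argument "series" is a list of rows, each a list of 3 entries, a list of its own where there are three numbers: the closure, from 0 (fully open) to 1 (shut), then the shift along the tool's x, y, z in m, then the turn, a rotation vector about the tool's x, y, z in rad. In form: [[fingers, [dx, dy, dz], [rx, ry, rz]], ...]. A call has 1 to 12 rows; each row is the pose to reach, as a shift and turn from the pose commanded when the call began, along the tool's axes at that moment; what a row does not reach only later rows make up. A row lasts 1/10 s, in which the tool goes at most 50 mm and 8.59 degrees, less where a joint would pass 70% of its speed; a pose out of reach is approached as far as the arm can. A call with a gripper value outside its range is refused whole. The fingers move at their own pace and stop on an object; the grip force is fixed at half the most. Time passes only in rows, so rows that repeat a pose let the fingers close. It gives the time, the measured TCP pose, the force, the opening and the grip force at its end, in the units of the state.
- manip.state(): the state, without advancing time (a new reading comes with each control period).
- manip.get_image(name): name is "scene" or "top"; returns a dict with "pixels" (400x640x3 uint8, red, green, blue), "depth" (400x640 float32, m along the optical axis (not along the pixel's ray), 0 where there is no reading), "mtx" (3x3 intrinsics, pixels), "R" (3x3) and "t" (3): a world point X has camera coordinates R X + t. Camera axes: x right, y down, z forward; pixel columns grow to the right and rows downward; lengths in m; the calibration is good to about 2 mm. A picture is of the moment at which its call begins.
- manip.hand_in(): hands the job in; it is judged then, once.
The state is a dict: "t": time; "joints": joint angles; "dq": joint speeds; "tau": joint torques, N m; "tool_pos": TCP position; "eef_rot": TCP orientation; "wrist_force": force on the tool from outside, world axes, zero at the start; "ft_torque": the same for the moment, N m; "width": finger opening in m; "gripper_force": force on a finger pad.
Only numpy, scipy, OpenCV 4.12 (cv2) and the standard library are available. Lean on these libraries where they do the work, as an engineer would, in place of code of your own. Each camera call takes 0.05 s, during which the arm holds its last target. There are 200 camera calls.

## Task

Set the steel support screen in the round recess of the grey membrane holder and press it down gently so that it lies level at the bottom. Then put the blue clip cover over it, lined up with the two orange clips, and press it straight down until it snaps fully home under both clips. Keep pressing: finish with the gripper still pushing the cover down with about 10 N, without letting up, and leave the bottle, the beaker and the timer where they stand.

Things in the scene. Friction and masses are not known exactly. Their poses are not given: they have to be found in the camera images.
- holder: Grey membrane holder, fixed to the bench; plate 116 (x) x 76 (y) x 12 mm high, its top is the deck; origin at the centre of its underside. On the deck: black recess ring (outer diameter 48, inner 41, 5 mm high) and steel pins (6 mm thick, 18 mm high, tapered tops) that guide the cover with 1.5 mm play: four outside its sides at x +-24, y +-33.5 mm, four inside it at x +-27.5, y +-15 mm.
- seat (a point): Centre of the recess floor, on the deck, 12 mm above the holder's underside; axes as the holder's. The origins of the seated screen and of the seated cover both lie here.
- screen: Steel disc with a ring of dark holes, 36 mm in diameter, 6 mm thick, with a round stub in the middle to hold it by, 12 mm in diameter, from 6 to 18 mm above its underside. Origin at the centre of its underside, z up. About 40 g. 2.5 mm play all round in the recess. To bed it, load it onto the recess floor with about 5 N.
- cover: Blue cover, hollow and open below (the screen fits inside), 72 (x) x 58 (y) x 24 mm high, end walls 4 mm; origin at the centre of its underside, z up. About 150 g. Its x must lie along the holder's x, either way round. At both x ends of its lower edge a ledge, 30 mm wide, 4 mm thick, reaches out to 40 mm from the centre and goes under the clips.
- ridge (a point): Top centre of the cover's white ribbed ridge, 43 mm above the cover's underside; axes as the cover's. The ridge is there to hold or press the cover by: 14 mm wide in x, 40 mm along y, from 24 to 43 mm above the cover's underside. A grip of about 40 N is plenty.
- clip_front (a joint): Orange spring clip at the holder's -x end, 26 mm wide, 17 mm high above the deck, wedge nose inward (tip 8 mm above the deck, 37 mm from centre). Value: m pushed outward; 0 at rest and when snapped, 0.003 as a ledge passes. The ledges meet the noses with the cover 11 mm above the deck; the push rises to about 10 N, then drops sharply at 8 to 3 mm as the clips spring over.
- clip_back (a joint): The same clip at the holder's +x end.
- bottle: Bystander: small screw-cap laboratory bottle, 56 mm in diameter, 91 mm high, with a blue cap; origin at the centre of its underside. Leave it alone.
- beaker: Bystander: glass beaker, 54 mm in diameter, 68 mm high; origin at the centre of its underside. Leave it alone.
- timer: Bystander: bench timer, 65 x 61 x 24 mm; origin at the centre of its underside. Leave it alone.
Not all that is in view belongs to the job. Of the things that look like the cover, take the one that is farthest from the robot's base at the start.

How it is judged:
By the outcome, as a careful person would: the job done as asked, in the order asked, and still so for the second after the job is handed in, while the arm keeps its last pose, push and grip.
It also fails if it takes over 51 s, if anything falls off the work surface, if the arm or the gripper's body presses on something with over 40 N, if the wrist force passes 120 N, or if a joint passes its speed limit or range.

## Working session

There is one attempt and no reset: what is moved stays moved. The work goes in short steps, Python scripts to look and compute and a tool call to move; the robot and the scene stay as the last step left them, time stands still between calls to the robot, and variables do not carry over. Pictures are saved under pics/ and viewed, at most 10 in all, crops included, and the job is handed in when it is done.

Besides the shell and the picture viewer there is one more tool, called after ">>>" as name(argument=value, ...) on one line, values as JSON. move_arm: Moves the arm, as the interface text tells. Its arguments: {"type":"object","properties":{"series":{"type":"array","items":{"type":"array"}}},"required":["series"]}

```bash
ls; mkdir -p pics
cat > h.py <<'E'
import numpy as np, cv2
from cell import manip
from scipy.spatial.transform import Rotation as R
def cloud(im):
    d=im["depth"]; K=im["mtx"]; v,u=np.mgrid[0:400,0:640]
    c=np.stack([(u-K[0,2])/K[0,0]*d,(v-K[1,2])/K[1,1]*d,d],-1)
    return (c-im["t"])@im["R"]
def px(im,X):
    c=im["R"]@np.array(X)+im["t"]; p=im["mtx"]@c; return p[:2]/p[2]
def ray(im,uv,z):
    d=im["R"].T@np.linalg.solve(im["mtx"],[uv[0],uv[1],1]); o=-im["R"].T@im["t"]
    return o+d*(z-o[2])/d[2]
def save(a,n): cv2.imwrite("pics/"+n,a[...,::-1])
E
python3 - <<'E'
from h import *
a=manip.get_image("scene");b=manip.get_image("top")
np.savez("im0.npz",**{k+n:v for n,i in(("s",a),("t",b)) for k,v in i.items()})
save(np.concatenate([a["pixels"]],0),"s0.png");save(b["pixels"],"t0.png")
print(manip.state())
for i in(a,b):print(-i["R"].T@i["t"],i["R"][2],i["mtx"][0,0])
E
```

```text
pics
{'t': 0.1, 'joints': array([ 9.97524485e-01,  2.07373611e-01,  1.54281859e+00,  1.01716554e-05,
        1.39352731e+00, -1.50498060e-01]), 'dq': array([-0.00093192, -0.00257094, -0.00511744, -0.00168555,  0.00040353,
       -0.00172219]), 'tau': array([-1.13473507e-03, -3.84088290e+01, -2.92552060e+01, -2.65405542e-04,
        4.78388218e-03, -1.06970143e-05]), 'tool_pos': array([0.23554332, 0.52378117, 0.23021629]), 'eef_rot': array([-0.65899928, -3.07091603,  0.00311815]), 'wrist_force': array([-0.39498431,  0.38910305, -0.38325454]), 'ft_torque': array([ 0.01547363,  0.01491398, -0.01926122]), 'gripper_force': 0.0, 'width': 0.08536508627772059}
[0.20052062 0.44702037 0.78475674] [ 0.33340064 -0.57206543 -0.74938986] 438.69460482764583
[ 0.4065155  -0.11037649  0.90877647] [ 0.14926338  0.00367509 -0.98879064] 389.02459364907924
```

View pics/s0.png

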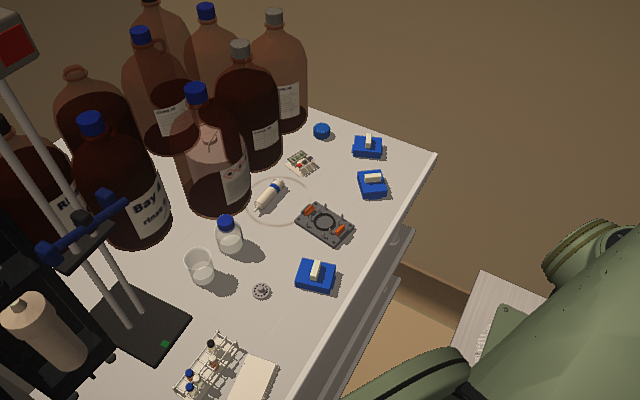

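View pics/t0.png

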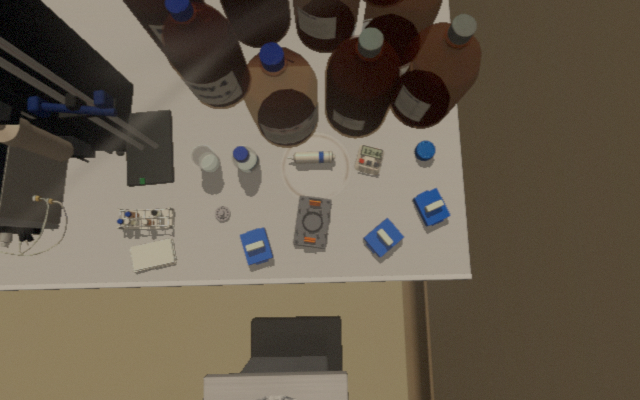

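Scene view: three blue cover-like things at about (367,145), (372,184) and (316,275). In the top view they are at (432,206), (383,238) and (257,247). The holder is at top (312,223) and the screen at top (222,214). Next I'll locate them all.

Run:
```python
from h import *
z=np.load("im0.npz")
S={k:z[k+"s"] for k in("pixels","depth","mtx","R","t")};T={k:z[k+"t"] for k in("pixels","depth","mtx","R","t")}
for nm,im in(("scene",S),("top",T)):
    C=cloud(im);hsv=cv2.cvtColor(im["pixels"],cv2.COLOR_RGB2HSV)
    ok=(im["depth"]>0)&(C[...,0]<.75)&(C[...,2]<.12)
    m=((cv2.inRange(hsv,(100,130,60),(125,255,255))>0)&ok).astype(np.uint8)
    n,l,st,ce=cv2.connectedComponentsWithStats(m)
    for i in range(1,n):
        if st[i,4]<60: continue
        P=C[l==i]; top=P[np.abs(P[:,2]-np.percentile(P[:,2],80))<.006]
        r=cv2.minAreaRect(top[:,:2].astype(np.float32)*1000)
        print(nm,"blue",ce[i].round(),st[i,4],"z80",np.percentile(P[:,2],80).round(3),r,"dist",np.hypot(*r[0])/1000)
    m=((cv2.inRange(hsv,(4,150,100),(14,255,255))>0)&ok).astype(np.uint8)
    n,l,st,ce=cv2.connectedComponentsWithStats(m)
    for i in range(1,n):
        if st[i,4]>15: print(nm,"orange",ce[i].round(1),st[i,4],C[l==i].mean(0).round(4),C[l==i].max(0).round(3), ray(im,ce[i],.029).round(4))
for nm,im,p in(("scene",S,(261,291)),("top",T,(222,214)),("scene",S,(324,222)),("top",T,(312,223)),):
    C=cloud(im); print(nm,C[p[1]-0,p[0]].round(4), ray(im,p,.006).round(4))
a=T["pixels"][185:275,200:460];save(cv2.resize(a,None,fx=3,fy=3,interpolation=2),"t1.png")
```

```text
scene blue [321. 131.] 213 z80 0.026 ((648.486328125, -358.6571350097656), (41.35203552246094, 40.866485595703125), 51.06167984008789) dist 0.7410596860297141
scene blue [367. 148.] 509 z80 0.026 ((513.748291015625, -365.96429443359375), (71.67518615722656, 59.96613311767578), 20.91286849975586) dist 0.6307671292337239
scene blue [372. 186.] 534 z80 0.026 ((447.8576965332031, -251.96435546875), (59.04151916503906, 74.73612213134766), 39.973880767822266) dist 0.5138701711238055
scene blue [224. 221.] 188 z80 0.092 ((633.0103759765625, 61.50037384033203), (30.890121459960938, 30.57534408569336), 59.16571044921875) dist 0.6359909056554894
scene blue [315. 277.] 926 z80 0.026 ((434.2481384277344, 38.16257858276367), (71.58323669433594, 57.9662971496582), 16.26831817626953) dist 0.4359218142420019
scene orange [308.9 209.7] 56 [ 0.5292 -0.0962  0.0253] [ 0.535 -0.085  0.033] [ 0.5276 -0.0936  0.029 ]
scene orange [339.  229.1] 40 [ 0.4442 -0.0816  0.0268] [ 0.45  -0.071  0.033] [ 0.4435 -0.08    0.029 ]
top blue [425. 150.] 265 z80 0.025 ((647.94677734375, -358.4315490722656), (39.5510101
[... 271 characters left out ...]
6.1950378417969, -250.440673828125), (54.29482650756836, 69.41256713867188), 38.6859245300293) dist 0.5116742546797991
top blue [256. 245.] 484 z80 0.025 ((433.8286437988281, 38.526058197021484), (70.31791687011719, 55.070255279541016), 17.005321502685547) dist 0.43553593346649455
top orange [314.4 202.4] 37 [ 0.529  -0.0959  0.0254] [ 0.534 -0.086  0.031] [ 0.5285 -0.096   0.029 ]
top orange [309.4 239.3] 43 [ 0.4451 -0.0829  0.0253] [ 0.451 -0.071  0.03 ] [ 0.445 -0.083  0.029]
scene [0.5088 0.1221 0.0111] [0.5108 0.1199 0.006 ]
top [0.508  0.1175 0.0189] [0.5095 0.1208 0.006 ]
scene [ 0.487  -0.0914  0.0131] [ 0.4897 -0.0964  0.006 ]
top [ 0.4828 -0.0892  0.0133] [ 0.4835 -0.089   0.006 ]
```

View pics/t1.png

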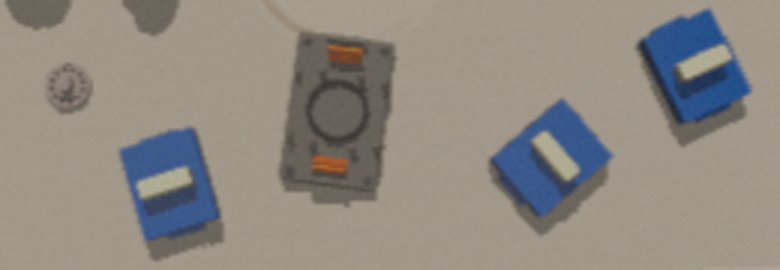

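The three candidates lie at these distances from the base:

| Candidate | Top px | Distance |
|---|---|---|
| A | (257,247) | 0.436 m |
| B | (383,238) | 0.513 m |
| C | (432,206) | 0.630 m |

All three look alike, with a 72x58 body and a ridge. C is the farthest, and the crop (about (695,68)) shows it is blue with a white ridge across its long axis, so I'll take C. Next I'll refine the screen, holder and cover positions.

```bash
cat >> h.py <<'E'
def to(pos,yaw):
    "tool-frame shift and turn to put TCP at pos, pointing down, tool y at yaw deg (mod 180, nearest)"
    s=manip.state(); Rt=R.from_rotvec(s["eef_rot"]); best=None
    for k in(0,180):
        a=np.radians(yaw+k); y=np.array([np.cos(a),np.sin(a),0]); z=np.array([0,0,-1.]); x=np.cross(y,z)
        G=R.from_matrix(np.c_[x,y,z]); rv=(Rt.inv()*G).as_rotvec()
        if best is None or np.linalg.norm(rv)<np.linalg.norm(best): best=rv
    d=np.array(pos)-s["tool_pos"]
    print("shift",Rt.inv().apply(d).round(4),"turn",best.round(4),"t",s["t"],"F",s["wrist_force"].round(2),"w",s["width"].round(4),"tcp",s["tool_pos"].round(4))
def near(C,c,r,z0,z1): return (np.hypot(C[...,0]-c[0],C[...,1]-c[1])<r)&(C[...,2]>z0)&(C[...,2]<z1)
E
python3 - <<'E'
from h import *
z=np.load("im0.npz")
for n in"st":
    im={k:z[k+n] for k in("pixels","depth","mtx","R","t")}; C=cloud(im); g=im["pixels"].max(-1).astype(int);sat=g-im["pixels"].min(-1)
    m=near(C,(.509,.12),.026,.003,.03);P=C[m]; print(n,"screen disc",cv2.minEnclosingCircle(P[:,:2].astype(np.float32)*1000),P[:,2].max())
    m=near(C,(.509,.12),.015,.014,.03);P=C[m]; print("  stub",len(P),P.mean(0), (P.max(0)+P.min(0))/2)
    D=near(C,(.487,-.0893),.05,.009,.015)&(sat<40); D=near(C,(.487,-.0893),.08,.0085,.04)
    print("  holder",cv2.minAreaRect(C[D][:,:2].astype(np.float32)*1000))
    v,u=np.nonzero(near(C,(.487,-.0893),.028,.008,.03)&(g<45)); 
    Q=np.array([ray(im,q,.017) for q in zip(u,v)]); print("  ring",len(Q),cv2.minEnclosingCircle(Q[:,:2].astype(np.float32)*1000) if len(Q) else g[near(C,(.487,-.0893),.03,.008,.03)])
    r=near(C,(.513,-.365),.03,.034,.06);P=C[r]; print("  ridge",len(P),np.median(P[:,2]),cv2.minAreaRect(P[:,:2].astype(np.float32)*1000))
    for c in((.633,.06),(.63,.14)): 
        P=C[near(C,c,.045,.03,.12)]; print("  by",len(P),P.mean(0) if len(P) else 0)
to((.509,.12,.15),81.2)
E
```

```text
s screen disc ((510.7938232421875, 116.88565826416016), 20.584882736206055) 0.021334426771367283
  stub 27 [0.51255794 0.11985585 0.01843532] [0.51331707 0.11979599 0.0177937 ]
  holder ((487.5025329589844, -90.54020690917969), (78.2799072265625, 116.50811767578125), 81.09286499023438)
  ring 88 ((486.56268310546875, -90.22055053710938), 24.916860580444336)
  ridge 76 0.04365135914285284 ((514.7788696289062, -366.8116760253906), (14.620526313781738, 41.281280517578125), 21.09742546081543)
  by 748 [0.62448261 0.06872375 0.06670857]
  by 631 [0.63554548 0.14987858 0.05248984]
t screen disc ((513.306884765625, 122.52146911621094), 20.637109756469727) 0.022503878142889257
  stub 21 [0.51226678 0.11929511 0.01780073] [0.51291591 0.11924827 0.01861937]
  holder ((486.7466735839844, -90.06024932861328), (75.76521301269531, 115.71683502197266), 81.06777954101562)
  ring 0 [ 81  87 100 104 103 102 101 101  99 100  93  79  86 100 106 103 102 101
 100 105 104 104  98 106  95  77  75  80  87  89  90  90  89  97 102 100
  99  86  81 106 104 102  94  73  63  65  67  68  61  66  65  70  81  84
  9
[... 1877 characters left out ...]
8 106 100 100  97
 100 101]
  ridge 117 0.04228537483227042 ((513.9012451171875, -364.95404052734375), (14.374031066894531, 39.267303466796875), 22.891523361206055)
  by 545 [0.62627119 0.0558974  0.0706107 ]
  by 352 [0.63517157 0.15343866 0.05415887]Traceback (most recent call last):
  File "<stdin>", line 14, in <module>
  File "h.py", line 22, in to
    print("shift",Rt.inv().apply(d).round(4),"turn",best.round(4),"t",s["t"],"F",s["wrist_force"].round(2),"w",s["width"].round(4),"tcp",s["tool_pos"].round(4))
                                                                                                               ^^^^^^^^^^^^^^^^
AttributeError: 'float' object has no attribute 'round'
```

```bash
sed -i 's/s\["width"\].round(4)/round(float(s["width"]),4)/' h.py
python3 - <<'E'
from h import *
to((.5123,.1197,.06),81.1)
to((.5123,.1197,.008),81.1)
E
```

```text
shift [-0.4182 -0.2546  0.1706] turn [-0.002  -0.0006 -0.2674] t 0.1 F [-0.39  0.39 -0.38] w 0.0854 tcp [0.2355 0.5238 0.2302]
shift [-0.4183 -0.2545  0.2226] turn [-0.002  -0.0006 -0.2674] t 0.1 F [-0.39  0.39 -0.38] w 0.0854 tcp [0.2355 0.5238 0.2302]
```

>>> move_arm(series=[[0.3,[-0.21,-0.127,0.03],[0,0,-0.13]],[0.3,[-0.418,-0.2546,0.09],[-0.002,0,-0.267]],[0.3,[-0.418,-0.2546,0.09],[-0.002,0,-0.267]],[0.3,[-0.418,-0.2546,0.09],[-0.002,0,-0.267]],[0.3,[-0.418,-0.2546,0.09],[-0.002,0,-0.267]],[0.3,[-0.418,-0.2546,0.09],[-0.002,0,-0.267]],[0.3,[-0.418,-0.2546,0.09],[-0.002,0,-0.267]],[0.3,[-0.418,-0.2546,0.09],[-0.002,0,-0.267]],[0.3,[-0.418,-0.2546,0.09],[-0.002,0,-0.267]],[0.3,[-0.418,-0.2546,0.09],[-0.002,0,-0.267]],[0.3,[-0.418,-0.2546,0.16],[-0.002,0,-0.267]],[0.3,[-0.418,-0.2546,0.17],[-0.002,0,-0.267]]])

```text
t: 1.3
tool_pos: [0.5122, 0.1187, 0.0588]
eef_rot: [-0.25, -3.13, -0.003]
wrist_force: [-0.4, 0.1, -1.0]
width: 0.0598
gripper_force: 0.0
```

Run:
```python
from h import *
to((.5123,.1197,.06),81.1)
to((.5123,.1197,.008),81.1)
im=manip.get_image("scene"); p=px(im,(.5123,.1197,.02)).astype(int); print(p)
save(cv2.resize(im["pixels"][p[1]-60:p[1]+60,p[0]-80:p[0]+80],None,fx=4,fy=4,interpolation=2),"s1.png")
```

```text
shift [ 0.0001  0.001  -0.0012] turn [ 0.0015 -0.002  -0.0042] t 1.3 F [-0.38  0.12 -1.01] w 0.0598 tcp [0.5122 0.1187 0.0588]
shift [-0.      0.0009  0.0508] turn [ 0.0015 -0.002  -0.0042] t 1.3 F [-0.38  0.12 -1.01] w 0.0598 tcp [0.5122 0.1187 0.0588]
[259 286]
```

View pics/s1.png

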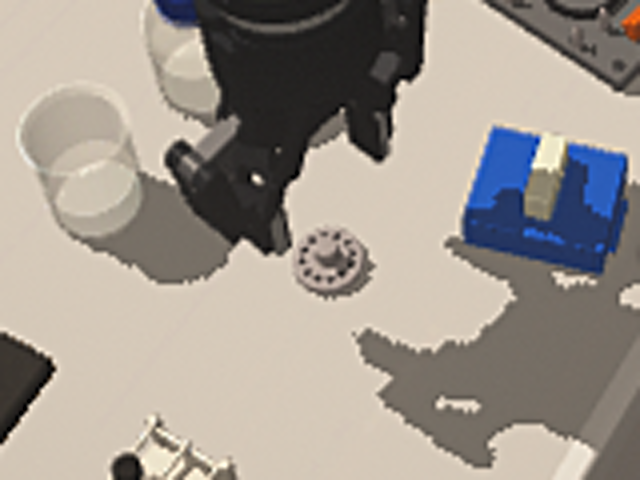

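The stub shows at crop (323,245), which is scene px (260,287). The predicted position was (259,286), so the estimate agrees. The open fingers straddle it clear of the beaker, so I'll descend and grip.

>>> move_arm(series=[[0.3,[0,0.001,0.03],[0.001,-0.002,-0.004]],[0.3,[0,0.001,0.05],[0.001,-0.002,-0.004]],[0.3,[0,0.001,0.05],[0.001,-0.002,-0.004]],[1,[0,0.001,0.05],[0.001,-0.002,-0.004]],[1,[0,0.001,0.05],[0.001,-0.002,-0.004]],[1,[0,0.001,0.05],[0.001,-0.002,-0.004]],[1,[0,0.001,0.05],[0.001,-0.002,-0.004]],[1,[0,0.001,0.05],[0.001,-0.002,-0.004]],[1,[0,0.001,0.05],[0.001,-0.002,-0.004]]])

```text
t: 2.25
tool_pos: [0.5143, 0.122, 0.0131]
eef_rot: [0.238, 3.127, 0.002]
wrist_force: [-0.6, 0.2, 6.5]
width: 0.0072
gripper_force: 58.8
```

Run:
```python
from h import *
im=manip.get_image("scene"); p=px(im,(.5123,.1197,.02)).astype(int); a=im["pixels"][p[1]-30:p[1]+30,p[0]-40:p[0]+40]
im=manip.get_image("top"); p=px(im,(.5123,.1197,.02)).astype(int); b=im["pixels"][p[1]-30:p[1]+30,p[0]-40:p[0]+40]
save(cv2.resize(np.concatenate([a,b]),None,fx=5,fy=5,interpolation=2),"s2.png")
s=manip.state();print(s)
```

```text
{'t': 2.35, 'joints': array([ 6.86913767e-02,  3.94773060e-01,  1.81546416e+00,  6.36511670e-04,
        9.26028821e-01, -1.35078657e+00]), 'dq': array([ 7.42217206e-05, -3.22234833e-04,  2.01929275e-03,  8.90188390e-04,
        1.68686375e-03,  4.71930799e-04]), 'tau': array([-2.17122892e-01, -3.51626658e+01, -1.97162801e+01, -3.71800549e-02,
       -3.73089937e-01,  8.76084989e-03]), 'tool_pos': array([0.51425831, 0.12194568, 0.01306432]), 'eef_rot': array([2.37666786e-01, 3.12737632e+00, 1.99267090e-03]), 'wrist_force': array([-0.02926037,  0.01525166,  6.99468417]), 'ft_torque': array([0.07077133, 0.16069907, 0.00338098]), 'gripper_force': 58.81024718284607, 'width': 0.0072527056829215335}
```

View pics/s2.png

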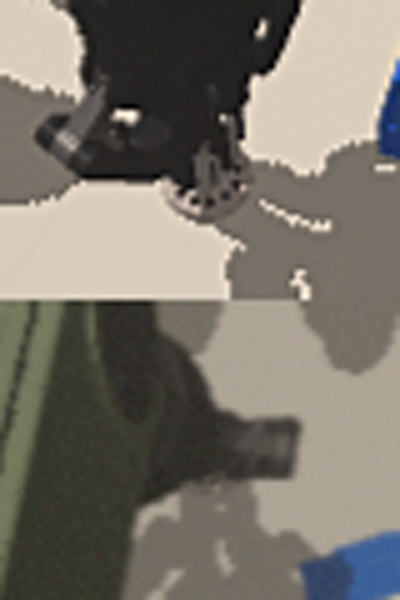

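The screen is level with the fingers on the stub, but the tips push on it with 7 N and the width reads 7 mm. I'll lift and check the hold.

>>> move_arm(series=[[1,[0,0,-0.005],[0,0,0]],[1,[0,0,-0.015],[0,0,0]],[1,[0,0,-0.04],[0,0,0]],[1,[0,0,-0.08],[0,0,0]],[1,[0,0,-0.08],[0,0,0]]])

```text
t: 2.85
tool_pos: [0.5176, 0.1221, 0.0975]
eef_rot: [0.237, 3.118, 0.004]
wrist_force: [1.5, 0.3, -0.0]
width: 0.0074
gripper_force: 58.6
```

Run:
```python
from h import *
im=manip.get_image("scene"); s=manip.state(); p=px(im,s["tool_pos"]).astype(int); a=im["pixels"][p[1]-45:p[1]+45,p[0]-60:p[0]+60]
save(cv2.resize(a,None,fx=5,fy=5,interpolation=2),"s3.png")
print(s["tool_pos"],s["wrist_force"],s["width"],p, px(im,(.5123,.1197,.02)))
```

```text
[0.51577578 0.12196729 0.09517985] [-0.03642763 -0.80775965 -0.99871495] 0.007067521560348289 [254 266] [259.86251196 286.99998543]
```

View pics/s3.png

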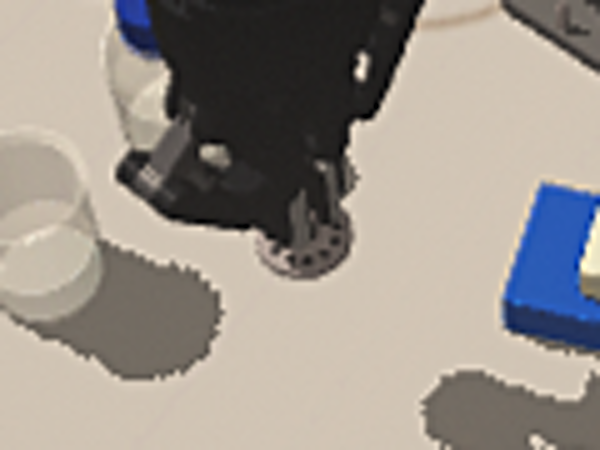

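The screen is held and lifted, with the disc centre near px (255,269). Now I'll measure its centre relative to the TCP, and its tilt.

```bash
cat >> h.py <<'E'
def disc(n="scene",dz=(-.03,.0)):
    im=manip.get_image(n); s=manip.state(); tp=s["tool_pos"]; C=cloud(im); px_=im["pixels"].astype(int)
    m=near(C,tp[:2],.03,tp[2]+dz[0],tp[2]+dz[1]); P=C[m]
    c=P.mean(0); w=np.linalg.svd(P-c)[2][2]; w*=np.sign(w[2])
    print(n,len(P),"c",c.round(4),"nrm",w.round(3),"z",np.percentile(P[:,2],[2,10,50,90,98]).round(4),cv2.minEnclosingCircle(P[:,:2].astype(np.float32)*1000),"tcp",tp.round(4))
    return im,P,m
E
python3 - <<'E'
from h import *
im,P,m=disc(dz=(-.03,.01))
h=np.histogram(P[:,2],bins=20);print(h[0],h[1].round(4))
v,u=np.nonzero(m&(cloud(im)[...,2]<manip.state()["tool_pos"][2]-.002));print(cv2.fitEllipse(cv2.convexHull(np.c_[u,v].astype(np.int32))))
to((.4871,-.0901,.11),81.1)
E
```

```text
scene 160 c [0.5083 0.1257 0.0897] nrm [-0.115  0.115  0.987] z [0.0839 0.0862 0.0887 0.0975 0.1018] ((513.716552734375, 121.93621826171875), 17.540376663208008) tcp [0.5138 0.1218 0.0931]
[ 4  2  7 11 29 42 25 14  5  3  0  0  0  1  1  4  1  5  2  4] [0.083  0.084  0.085  0.086  0.087  0.088  0.089  0.0899 0.0909 0.0919
 0.0929 0.0939 0.0949 0.0959 0.0969 0.0979 0.0989 0.0999 0.1009 0.1019
 0.1029]
((255.40931701660156, 268.720947265625), (17.016672134399414, 19.183746337890625), 76.11107635498047)
shift [-0.0057 -0.2135 -0.0172] turn [0.0018 0.0058 0.0035] t 2.95 F [-0.57 -0.42 -0.45] w 0.0071 tcp [0.5138 0.1218 0.0931]
```

>>> move_arm(series=[[1,[0,-0.05,-0.017],[0.002,0.005,0.003]],[1,[-0.003,-0.1,-0.017],[0.002,0.005,0.003]],[1,[-0.005,-0.15,-0.017],[0.002,0.005,0.003]],[1,[-0.0057,-0.19,-0.017],[0.002,0.005,0.003]],[1,[-0.0057,-0.2135,-0.017],[0.002,0.005,0.003]],[1,[-0.0057,-0.2135,0.02],[0.002,0.005,0.003]],[1,[-0.0057,-0.2135,0.035],[0.002,0.005,0.003]],[1,[-0.0057,-0.2135,0.035],[0.002,0.005,0.003]],[1,[-0.0057,-0.2135,0.035],[0.002,0.005,0.003]]])

```text
t: 3.85
tool_pos: [0.4851, -0.0898, 0.0552]
eef_rot: [-0.242, -3.127, 0.0]
wrist_force: [0.9, -0.7, 0.2]
width: 0.0072
gripper_force: 58.7
```

Run:
```python
from h import *
im,P,m=disc(dz=(-.012,.0))
im,P,m=disc(dz=(-.0085,.002))
v,u=np.nonzero(m);e=cv2.fitEllipse(cv2.convexHull(np.c_[u,v].astype(np.int32)));tz=manip.state()["tool_pos"][2];print(e,ray(im,e[0],tz-.005),px(im,manip.state()["tool_pos"]-[0,0,.005]))
p=np.array(e[0]).astype(int);a=im["pixels"][p[1]-45:p[1]+45,p[0]-60:p[0]+60]
save(cv2.resize(a,None,fx=6,fy=6,interpolation=2),"s4.png")
to((.4871,-.0901,.03),81.1)
```

```text
scene 101 c [ 0.4798 -0.085   0.0487] nrm [ 0.021 -0.02   1.   ] z [0.0453 0.0467 0.0487 0.0509 0.0515] ((482.56427001953125, -90.05329895019531), 18.384626388549805) tcp [ 0.4862 -0.09    0.0562]
scene 92 c [ 0.4808 -0.0861  0.0503] nrm [ 0.015 -0.031  0.999] z [0.0485 0.0488 0.05   0.052  0.0538] ((484.3955383300781, -89.88363647460938), 17.955347061157227) tcp [ 0.4868 -0.0902  0.0568]
((324.9695739746094, 212.16285705566406), (12.726234436035156, 16.347553253173828), 102.12577819824219) [ 0.484294   -0.08908801  0.05175863] [324.2211496  211.37668684]
shift [-0.0003  0.0002  0.0268] turn [-0.0013 -0.0015  0.001 ] t 3.95 F [-0.03 -0.17 -0.05] w 0.0071 tcp [ 0.4868 -0.0902  0.0568]
```

View pics/s4.png

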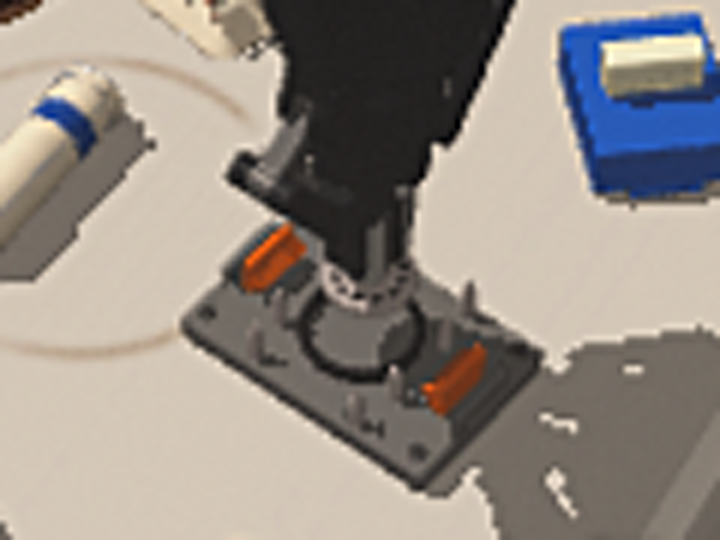

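The screen is level and sits about 2.2 mm toward -x of the TCP, which agrees with the offset at pick-up. I'll compensate for it and lower the screen.

Run:
```python
from h import *
to((.4893,-.0903,.03),81.1)
```

```text
shift [-0.0025  0.0003  0.0268] turn [-0.0013 -0.0015  0.001 ] t 3.95 F [-0.03 -0.17 -0.05] w 0.0071 tcp [ 0.4868 -0.0902  0.0568]
```

>>> move_arm(series=[[1,[-0.0025,0,0.005],[0,0,0]],[1,[-0.0025,0,0.014],[0,0,0]],[1,[-0.0025,0,0.02],[0,0,0]],[1,[-0.0025,0,0.024],[0,0,0]],[1,[-0.0025,0,0.027],[0,0,0]],[1,[-0.0025,0,0.027],[0,0,0]],[1,[-0.0025,0,0.027],[0,0,0]]])

```text
t: 4.65
tool_pos: [0.4885, -0.0906, 0.029]
eef_rot: [-0.243, -3.129, 0.001]
wrist_force: [-0.3, -0.1, -0.2]
width: 0.0072
gripper_force: 58.7
```

>>> move_arm(series=[[1,[0,0,0.001],[0,0,0]],[1,[0,0,0.002],[0,0,0]],[1,[0,0,0.003],[0,0,0]],[1,[0,0,0.003],[0,0,0]]])

```text
t: 5.05
tool_pos: [0.4884, -0.0906, 0.026]
eef_rot: [-0.243, -3.129, 0.001]
wrist_force: [-0.3, -0.1, -0.7]
width: 0.0073
gripper_force: 58.7
```

>>> move_arm(series=[[1,[0,0,0.001],[0,0,0]],[1,[0,0,0.002],[0,0,0]],[1,[0,0,0.0025],[0,0,0]],[1,[0,0,0.0025],[0,0,0]]])

```text
t: 5.45
tool_pos: [0.4885, -0.0907, 0.025]
eef_rot: [-0.242, -3.129, 0.001]
wrist_force: [-4.1, 0.6, 11.7]
width: 0.0072
gripper_force: 60.3
```

TCP at 0.025 is deck 0.012 plus the 0.013 seen at pick-up, so the screen is on the recess floor. I'll ease to about 5 N and look at the reading.

>>> move_arm(series=[[1,[0,0,-0.0008],[0,0,0]],[1,[0,0,-0.0008],[0,0,0]],[1,[0,0,-0.0008],[0,0,0]]])

```text
t: 5.75
tool_pos: [0.4885, -0.0907, 0.025]
eef_rot: [-0.242, -3.129, 0.002]
wrist_force: [-2.6, 0.9, 7.1]
width: 0.0073
gripper_force: 59.7
```

>>> move_arm(series=[[1,[0,0,-0.0011],[0,0,0]],[1,[0,0,-0.0011],[0,0,0]],[0.6,[0,0,-0.0011],[0,0,0]],[0.6,[0,0,-0.0011],[0,0,0]],[0.6,[0,0,-0.0011],[0,0,0]],[0.6,[0,0,-0.0011],[0,0,0]],[0.6,[0,0,-0.02],[0,0,0]],[0.6,[0,0,-0.05],[0,0,0]],[0.6,[0,0,-0.1],[0,0,0]],[0.6,[0,0,-0.13],[0,0,0]]])

```text
t: 6.75
tool_pos: [0.4902, -0.091, 0.1576]
eef_rot: [0.243, 3.131, -0.003]
wrist_force: [1.8, 0.1, 0.3]
width: 0.0346
gripper_force: 0.0
```

Run:
```python
from h import *
im=manip.get_image("scene"); C=cloud(im)
for r0,r1 in((.008,.017),(0,.006)):
    d=np.hypot(C[...,0]-.4871,C[...,1]+.0901); m=(d<r1)&(d>=r0)&(C[...,2]<.04); P=C[m];c=P.mean(0);w=np.linalg.svd(P-c)[2][2];print(len(P),c.round(4),(w*np.sign(w[2])).round(3),np.percentile(P[:,2],[5,50,95]).round(4))
p=px(im,(.4871,-.0901,.017)).astype(int);a=im["pixels"][p[1]-30:p[1]+30,p[0]-40:p[0]+40]
save(cv2.resize(a,None,fx=9,fy=9,interpolation=2),"s5.png")
to((.5144,-.3655,.12),22); to((.5144,-.3655,.06),22)
```

```text
110 [ 0.4859 -0.0876  0.0187] [-0.051  0.1    0.994] [0.0139 0.0188 0.0215]
34 [ 0.486  -0.0892  0.0264] [-0.608  0.734  0.302] [0.018  0.0286 0.0315]
shift [-0.0624 -0.2668  0.0441] turn [0.0019 0.011  1.0323] t 6.8 F [1.47 0.3  2.94] w 0.0342 tcp [ 0.4934 -0.092   0.1625]
shift [-0.0618 -0.2666  0.1041] turn [0.0019 0.011  1.0323] t 6.8 F [1.47 0.3  2.94] w 0.0342 tcp [ 0.4934 -0.092   0.1625]
```

View pics/s5.png

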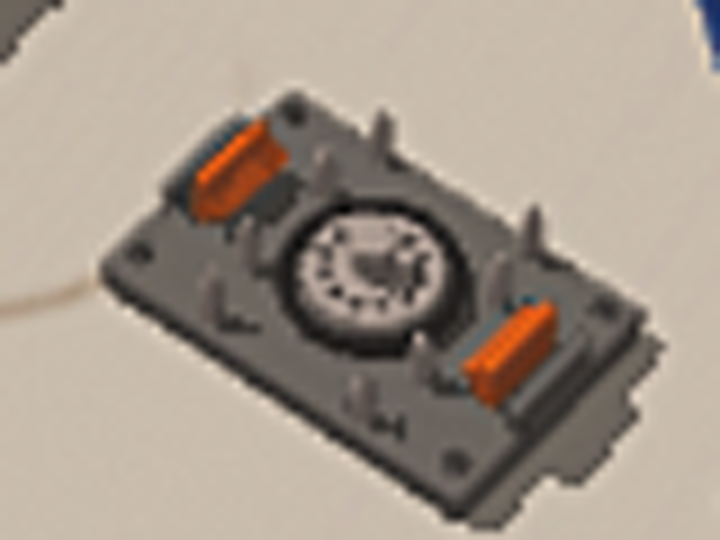

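The screen lies inside the ring, crop centre about (372,262), level all round, with its top at 18.7 mm (18 expected). Next is the cover C.

>>> move_arm(series=[[0.3,[-0.01,-0.05,0],[0,0.003,0.15]],[0.3,[-0.02,-0.1,0.01],[0,0.006,0.3]],[0.3,[-0.035,-0.15,0.02],[0,0.01,0.45]],[0.3,[-0.045,-0.2,0.03],[0,0.01,0.6]],[0.3,[-0.055,-0.24,0.04],[0,0.01,0.75]],[0.3,[-0.062,-0.2668,0.044],[0,0.01,0.9]],[0.3,[-0.062,-0.2668,0.06],[0,0.01,1.032]],[0.3,[-0.062,-0.2668,0.07],[0,0.01,1.032]],[0.3,[-0.062,-0.2668,0.07],[0,0.01,1.032]],[0.3,[-0.062,-0.2668,0.07],[0,0.01,1.032]]])

```text
t: 7.8
tool_pos: [0.5086, -0.3626, 0.084]
eef_rot: [-1.746, -2.596, 0.002]
wrist_force: [0.6, 1.0, 0.5]
width: 0.0598
gripper_force: 0.0
```

Run:
```python
from h import *
to((.5144,-.3659,.033),22)
im=manip.get_image("scene");C=cloud(im);P=C[near(C,(.5144,-.366),.03,.036,.05)];print(len(P),cv2.minAreaRect(P[:,:2].astype(np.float32)*1000) if len(P) else 0)
```

```text
shift [-0.0058  0.0046  0.0509] turn [-0.0081 -0.0101  0.0029] t 7.8 F [0.63 0.96 0.53] w 0.0598 tcp [ 0.5086 -0.3626  0.084 ]
71 ((514.41943359375, -365.6855163574219), (14.508218765258789, 42.03886413574219), 20.400005340576172)
```

>>> move_arm(series=[[0.3,[-0.005,0.004,0.01],[-0.006,-0.008,0]],[0.3,[-0.005,0.004,0.01],[-0.006,-0.008,0]],[0.3,[-0.005,0.004,0.01],[-0.006,-0.008,0]]])

```text
t: 8.15
tool_pos: [0.5143, -0.3664, 0.0742]
eef_rot: [-1.754, -2.604, 0.001]
wrist_force: [0.1, -0.0, 0.1]
width: 0.0596
gripper_force: 0.0
```

Run:
```python
from h import *
to((.5144,-.3659,.033),21.5)
```

```text
shift [0.0004 0.0003 0.0412] turn [-0.0018 -0.0012  0.0096] t 8.15 F [ 0.11 -0.01  0.11] w 0.0596 tcp [ 0.5143 -0.3664  0.0742]
```

>>> move_arm(series=[[0.3,[0.0004,0,0.02],[-0.001,-0.001,0.008]],[0.3,[0.0004,0,0.041],[-0.001,-0.001,0.008]],[0.3,[0.0004,0,0.041],[-0.001,-0.001,0.008]],[1,[0.0004,0,0.041],[-0.001,-0.001,0.008]],[1,[0.0004,0,0.041],[-0.001,-0.001,0.008]],[1,[0.0004,0,0.041],[-0.001,-0.001,0.008]],[1,[0.0004,0,0.041],[-0.001,-0.001,0.008]],[1,[0.0004,0,0.041],[-0.001,-0.001,0.008]],[1,[0.0004,0,0.041],[-0.001,-0.001,0.008]]])

```text
t: 9.05
tool_pos: [0.515, -0.3674, 0.0352]
eef_rot: [1.766, 2.595, -0.002]
wrist_force: [-0.7, 0.6, 6.0]
width: 0.0118
gripper_force: 60.7
```

The ridge is gripped. I'll lift it and check.

>>> move_arm(series=[[1,[0,0,-0.003],[0,0,0]],[1,[0,0,-0.01],[0,0,0]],[1,[0,0,-0.03],[0,0,0]],[1,[0,0,-0.06],[0,0,0]],[1,[0,0,-0.08],[0,0,0]],[1,[0,0,-0.08],[0,0,0]],[1,[0,0,-0.08],[0,0,0]]])

```text
t: 9.75
tool_pos: [0.5138, -0.3662, 0.1132]
eef_rot: [-1.767, -2.597, 0.001]
wrist_force: [-0.3, 0.0, -1.2]
width: 0.0121
gripper_force: 59.9
```

```bash
cat >> h.py <<'E'
def cover(n="scene"):
    im=manip.get_image(n); s=manip.state(); tp=s["tool_pos"]; C=cloud(im); h=cv2.cvtColor(im["pixels"],cv2.COLOR_RGB2HSV)
    m=(cv2.inRange(h,(100,130,40),(125,255,255))>0)&near(C,tp[:2],.055,tp[2]-.05,tp[2]+.02)
    P=C[m]; top=P[P[:,2]>tp[2]-.016]; c=top.mean(0); w=np.linalg.svd(top-c)[2][2]
    print(n,len(P),len(top),"all",cv2.minAreaRect(P[:,:2].astype(np.float32)*1000),"top",cv2.minAreaRect(top[:,:2].astype(np.float32)*1000),"z rel",np.percentile(top[:,2]-tp[2],[5,50,95]).round(4),"nrm",(w*np.sign(w[2])).round(3),"tcp",tp.round(4))
    return im,m
E
python3 - <<'E'
from h import *
cover();cover("top")
to((.4871,-.0901,.12),-8.9)
E
```

```text
scene 541 380 all ((511.8168640136719, -364.8538513183594), (79.08497619628906, 62.33631896972656), 21.001556396484375) top ((512.4298095703125, -364.9212341308594), (71.92147827148438, 61.86754608154297), 21.125713348388672) z rel [-0.0145 -0.0091 -0.0068] nrm [-0.016  0.039  0.999] tcp [ 0.5131 -0.3655  0.1119]
top 206 183 all ((533.519775390625, -343.5406494140625), (24.70160484313965, 48.88630294799805), 45.14752960205078) top ((532.1389770507812, -342.1669006347656), (24.70160484313965, 44.32912063598633), 45.14752960205078) z rel [-0.0138 -0.011  -0.0088] nrm [-0.009 -0.013  1.   ] tcp [ 0.5129 -0.3653  0.1113]
shift [ 0.2654  0.0771 -0.008 ] turn [-0.0031 -0.0027  0.5313] t 9.85 F [ 0.    0.21 -1.5 ] w 0.0114 tcp [ 0.5129 -0.3653  0.1113]
```

>>> move_arm(series=[[1,[0.04,0.0116,-0.008],[0,0,0.1]],[1,[0.085,0.0247,-0.008],[0,0,0.2]],[1,[0.13,0.0378,-0.008],[0,0,0.31]],[1,[0.175,0.0508,-0.008],[-0.002,-0.002,0.42]],[1,[0.215,0.0625,-0.008],[-0.003,-0.002,0.531]],[1,[0.245,0.071,-0.008],[-0.003,-0.002,0.531]],[1,[0.2654,0.0771,-0.008],[-0.003,-0.002,0.531]],[1,[0.2654,0.0771,0.015],[-0.003,-0.002,0.531]],[1,[0.2654,0.0771,0.03],[-0.003,-0.002,0.531]],[1,[0.2654,0.0771,0.03],[-0.003,-0.002,0.531]],[1,[0.2654,0.0771,0.03],[-0.003,-0.002,0.531]],[1,[0.2654,0.0771,0.03],[-0.003,-0.002,0.531]]])

```text
t: 11.05
tool_pos: [0.4887, -0.0916, 0.0837]
eef_rot: [2.384, 2.04, 0.002]
wrist_force: [0.7, 0.3, -2.0]
width: 0.012
gripper_force: 59.8
```

Run:
```python
from h import *
im,m=cover()
to((.4871,-.0901,.075),-8.9)
p=px(im,(.4871,-.0901,.04)).astype(int);a=im["pixels"][p[1]-45:p[1]+45,p[0]-60:p[0]+60]
save(cv2.resize(a,None,fx=6,fy=6,interpolation=2),"s6.png")
```

```text
scene 706 482 all ((485.92730712890625, -89.13153076171875), (57.90874099731445, 75.75751495361328), 84.29420471191406) top ((487.3399658203125, -89.74256896972656), (57.11776351928711, 72.5810775756836), 82.71526336669922) z rel [-0.0141 -0.0109 -0.0087] nrm [-0.007  0.009  1.   ] tcp [ 0.4889 -0.0917  0.084 ]
shift [ 0.0013 -0.0021  0.009 ] turn [ 0.0043  0.0018 -0.0002] t 11.1 F [-0.45  0.49 -1.26] w 0.0116 tcp [ 0.4889 -0.0917  0.084 ]
```

View pics/s6.png

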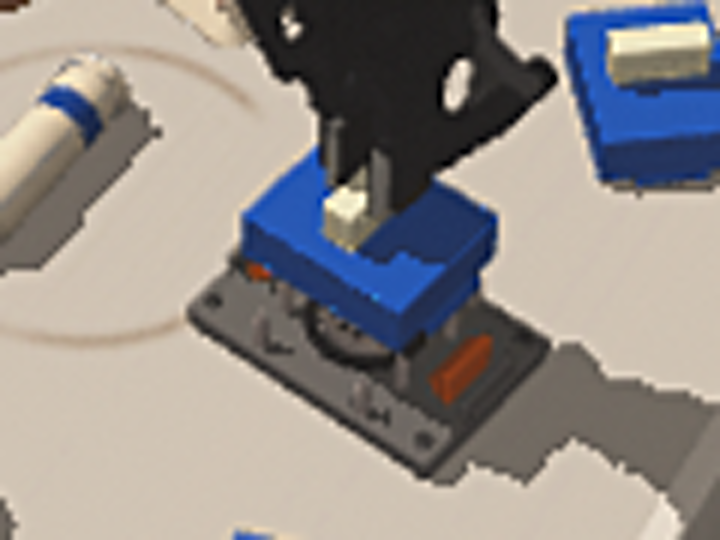

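The cover is level above the holder with its long side along the clips. It needs about 2 mm along tool y. I'll correct that and descend to just above the pin tops.

>>> move_arm(series=[[1,[0.0003,-0.0021,0.002],[0.004,0.002,0]],[1,[0.0003,-0.0021,0.01],[0.004,0.002,0]],[1,[0.0003,-0.0021,0.015],[0.004,0.002,0]],[1,[0.0003,-0.0021,0.015],[0.004,0.002,0]],[1,[0.0003,-0.0021,0.015],[0.004,0.002,0]],[1,[0.0003,-0.0021,0.015],[0.004,0.002,0]]])

```text
t: 11.7
tool_pos: [0.4865, -0.0907, 0.0684]
eef_rot: [-2.386, -2.042, 0.0]
wrist_force: [0.3, 0.1, -1.8]
width: 0.0117
gripper_force: 59.9
```

Run:
```python
from h import *
im,m=cover()
to((.4869,-.0911,.062),-8.9)
p=px(im,(.4871,-.0901,.03)).astype(int);a=im["pixels"][p[1]-30:p[1]+30,p[0]-40:p[0]+40]
save(cv2.resize(a,None,fx=9,fy=9,interpolation=2),"s7.png")
```

```text
scene 698 480 all ((483.5775451660156, -89.45101928710938), (59.50540542602539, 76.51943969726562), 82.37504577636719) top ((485.615478515625, -89.72384643554688), (59.50540542602539, 72.40724182128906), 82.37504577636719) z rel [-0.0143 -0.0107 -0.0083] nrm [-0.005  0.018  1.   ] tcp [ 0.4865 -0.0907  0.0685]
shift [-0.0003  0.0004  0.0065] turn [-0.0007 -0.0003  0.0003] t 11.75 F [-0.73 -0.06 -2.26] w 0.0118 tcp [ 0.4865 -0.0907  0.0685]
```

View pics/s7.png

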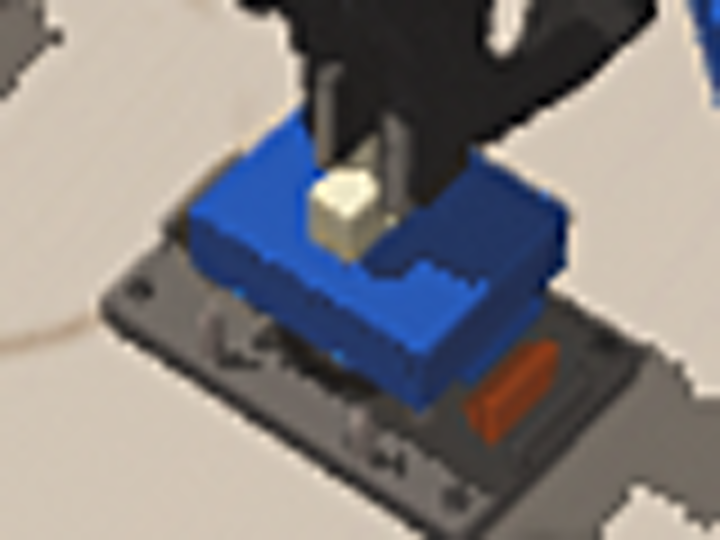

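The cover sits level and central over the holder, its near side parallel to the deck edge (crop corners (190,230) to (420,400)), with the near pins outside it. I'll descend in small steps, watching the force.

>>> move_arm(series=[[1,[0,0.0003,0.0015],[0,0,0]],[1,[0,0.0003,0.003],[0,0,0]],[1,[0,0.0003,0.0045],[0,0,0]],[1,[0,0.0003,0.0045],[0,0,0]]])

```text
t: 12.15
tool_pos: [0.4863, -0.0906, 0.0635]
eef_rot: [-2.386, -2.042, 0.001]
wrist_force: [0.2, 0.5, -2.0]
width: 0.0119
gripper_force: 59.9
```

>>> move_arm(series=[[1,[0,0.0003,0.0015],[0,0,0]],[1,[0,0.0003,0.003],[0,0,0]],[1,[0,0.0003,0.004],[0,0,0]],[1,[0,0.0003,0.004],[0,0,0]]])

```text
t: 12.55
tool_pos: [0.4867, -0.0906, 0.0596]
eef_rot: [-2.386, -2.042, 0.001]
wrist_force: [0.8, 0.8, -1.5]
width: 0.012
gripper_force: 59.9
```

The underside is now about 5 mm below the pin tops with no side load, so the cover is in the guides. I'll carry on to the clips.

>>> move_arm(series=[[1,[0,0,0.0015],[0,0,0]],[1,[0,0,0.003],[0,0,0]],[1,[0,0,0.004],[0,0,0]],[1,[0,0,0.004],[0,0,0]]])

```text
t: 12.95
tool_pos: [0.4879, -0.0911, 0.0567]
eef_rot: [2.386, 2.042, 0.001]
wrist_force: [0.2, 1.4, 3.2]
width: 0.0117
gripper_force: 60.5
```

>>> move_arm(series=[[1,[0,0,0.001],[0,0,0]],[1,[0,0,0.002],[0,0,0]],[1,[0,0,0.003],[0,0,0]],[1,[0,0,0.003],[0,0,0]]])

```text
t: 13.35
tool_pos: [0.4879, -0.0911, 0.0541]
eef_rot: [2.386, 2.042, 0.001]
wrist_force: [-1.6, -0.0, 5.9]
width: 0.0118
gripper_force: 60.8
```

>>> move_arm(series=[[1,[0,0,0.001],[0,0,0]],[1,[0,0,0.002],[0,0,0]],[1,[0,0,0.003],[0,0,0]],[1,[0,0,0.003],[0,0,0]]])

```text
t: 13.75
tool_pos: [0.4864, -0.0905, 0.0489]
eef_rot: [-2.385, -2.041, 0.001]
wrist_force: [2.4, -0.1, -4.4]
width: 0.0119
gripper_force: 59.4
```

The clips sprang over. I'll press on to the bottom.

>>> move_arm(series=[[1,[0,0,0.001],[0,0,0]],[1,[0,0,0.0018],[0,0,0]],[1,[0,0,0.0025],[0,0,0]],[1,[0,0,0.0025],[0,0,0]]])

```text
t: 14.15
tool_pos: [0.4867, -0.0906, 0.0473]
eef_rot: [-2.385, -2.042, 0.001]
wrist_force: [0.7, -0.3, -1.9]
width: 0.0118
gripper_force: 59.8
```

>>> move_arm(series=[[1,[0,0,0.0008],[0,0,0]],[1,[0,0,0.0015],[0,0,0]],[1,[0,0,0.0015],[0,0,0]],[1,[0,0,0.0015],[0,0,0]]])

```text
t: 14.55
tool_pos: [0.4867, -0.0906, 0.0471]
eef_rot: [-2.385, -2.042, 0.001]
wrist_force: [-3.8, 0.9, 9.0]
width: 0.0119
gripper_force: 61.1
```

>>> move_arm(series=[[1,[0,0,0.0002],[0,0,0]],[1,[0,0,0.0002],[0,0,0]],[1,[0,0,0.0002],[0,0,0]],[1,[0,0,0.0002],[0,0,0]]])

```text
t: 14.95
tool_pos: [0.4867, -0.0906, 0.0471]
eef_rot: [-2.385, -2.042, 0.001]
wrist_force: [-4.1, 1.7, 9.9]
width: 0.0118
gripper_force: 61.3
```

Run:
```python
from h import *
im,m=cover(); C=cloud(im)
h=cv2.cvtColor(im["pixels"],cv2.COLOR_RGB2HSV);o=(cv2.inRange(h,(4,150,60),(14,255,255))>0)&near(C,(.487,-.09),.07,.01,.04)
n,l,st,ce=cv2.connectedComponentsWithStats(o.astype(np.uint8))
for i in range(1,n):
    if st[i,4]>8: print("clip",C[l==i].mean(0).round(4),st[i,4])
P=C[m]; T=P[P[:,2]>.03]; d=(T[:,:2]-[.487,-.09])@[.988,-.155]
print("top z -x end",np.median(T[d<-.02,2]),"+x end",np.median(T[d>.02,2]),"mid",np.median(T[:,2]))
s=manip.state();print(s["t"],s["wrist_force"],s["tool_pos"])
```

```text
scene 620 468 all ((485.3499755859375, -89.00804138183594), (58.23677444458008, 74.68717193603516), 82.52393341064453) top ((486.580810546875, -89.38695526123047), (57.987022399902344, 72.44208526611328), 81.92678833007812) z rel [-0.0139 -0.0104 -0.0079] nrm [-0.015  0.01   1.   ] tcp [ 0.4867 -0.0906  0.0471]
clip [ 0.5314 -0.0968  0.0266] 37
clip [ 0.443  -0.0825  0.0236] 59
top z -x end 0.036501047659121155 +x end 0.03695317307554566 mid 0.03676320732829656
15.0 [-3.9623757   1.71882435 10.44488786] [ 0.48673254 -0.0905706   0.0471462 ]
```

The cover is seated level: both ends of its top are at 36.5 to 37 mm (36 expected, with about 1 mm camera bias). The TCP is 35.1 mm above the deck, as it was at pick-up, and the push is about 10 N. I'm handing in.

```bash
python3 -c "
from cell import manip
print(manip.hand_in())"
```

```text
the job is handed in; nothing more can be done
None
```

The screen is bedded level in the recess, and the farthest blue cover is snapped home under both clips. I handed the job in at about 15 s with the gripper still pressing at about 10 N and the bottle, beaker and timer left alone; the judge's result was not shown. While bedding the screen, the push briefly reached about 12 N before I eased it below 7 N, against the 5 N asked.

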